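# Load the rosette carrier and slide it home

### The job

Fill the two empty wells of the wooden carrier with the two grey rosettes that lie on the work board, one rosette per well, by sliding them over the deck until they drop in; do not lift them off the board. Only when all three wells hold a rosette, push the carrier along its channel, home against the stop block at its left (+y) end. Leave everything else on the board and the table where it is.

Things in the scene. Friction and masses are not known exactly. Their poses are not given: they have to be found in the camera images.
- board: Fixed plywood board, 318 x 480 (y) mm; origin: centre of underside, on the table; +x away from the robot (yaw within 0.15), +y to its left. Flat deck x=-159..+45 mm, top z=30. Behind it a channel along y for the carrier: x=45..147, floor z=11; end block at y=-225 (top z=30), stop block at y=+225 (top z=42), back wall x=147..159 (top z=42).
- stop (a point): middle of the stop block's face at the +y end of the channel, at z=30 mm; the carrier is home when its +y end meets this face
- carrier: Brown wooden carrier (well floors darker) sliding loose in the channel, 96 x 320 (y) x 18 mm, 0.7 kg, 3 mm side play; origin: centre of underside; axes as the board's. Top 1 mm below the deck. Three 80 x 80 mm wells in a row, 10 mm deep (floor 8 mm above underside), walls 8 to 12 mm; round post at its -y end. Starts 60 to 120 mm short of home; home is y=+65 mm in the board's frame.
- post (a point): centre of the top of the carrier's round wooden post: 26 mm diameter, standing 45 mm above the carrier's top; in the carrier's frame x=0, y=-138, z=63 mm
- well0 (a point): centre of the floor of the carrier's well 0 (y=112 mm in its frame); nearest the +y end
- well1 (a point): centre of the floor of the carrier's well 1 (y=20 mm in its frame); the middle one
- well2 (a point): centre of the floor of the carrier's well 2 (y=-72 mm in its frame); nearest the post
- rosette0: Grey fired stoneware rosette: a round, flat disc with a scalloped rim, 66 mm across (it collides as a plain cylinder), 24 mm thick, about 0.15 kg, lying flat; origin at the centre of its underside. Lies already in one of the three wells; which one varies.
- rosette1: Grey fired stoneware rosette: a round, flat disc with a scalloped rim, 66 mm across (it collides as a plain cylinder), 24 mm thick, about 0.15 kg, lying flat; origin at the centre of its underside. Starts on the deck, in its +y half.
- rosette2: Grey fired stoneware rosette: a round, flat disc with a scalloped rim, 66 mm across (it collides as a plain cylinder), 24 mm thick, about 0.15 kg, lying flat; origin at the centre of its underside. Starts on the deck, in its -y half.
- cutter: A bystander of the job (not handled): thin steel ring cutter, upright axis, 44 mm across, 28 mm high, on the board's deck near its +y end
- tree: A bystander of the job (not handled): small flat grey fired clay fir tree, 60 x 44 x 14 mm, on the deck near its -y end; it is not a rosette and stays where it is
- stamp: A bystander of the job (not handled): small turned wooden stamp, foot 32 mm across, 46 mm high, on the deck near the middle of its edge towards the robot
- mug: A bystander of the job (not handled): white mug, 80 mm across, 95 mm high, on the table left of the board
- bowl: A bystander of the job (not handled): blue bowl, 130 mm across, 55 mm high, on the table left of the board
- jar: A bystander of the job (not handled): amber glass jar, 70 mm across, 90 mm high, on the table right of the board
- knife: A bystander of the job (not handled): wooden clay knife, 175 mm long, 12 mm high, lying on the table right of the board

How it is judged (in metres and radians):
On the way, in this order (a step that is already met when the one before it is completed fails the run):
1. each of the three wells holds one rosette lying flat on the well's floor, while the carrier is not yet home (its end still more than 15 mm from the stop) (((horizontal distance between rosette0 and well0 below 0.013 m and z of rosette0 in the frame of carrier below 0.0115 m and angle between rosette0's own z axis and vertical below 0.07 rad) or (horizontal distance between rosette1 and well0 below 0.013 m and z of rosette1 in the frame of carrier below 0.0115 m and angle between rosette1's own z axis and vertical below 0.07 rad) or (horizontal distance between rosette2 and well0 below 0.013 m and z of rosette2 in the frame of carrier below 0.0115 m and angle between rosette2's own z axis and vertical below 0.07 rad)) and ((horizontal distance between rosette0 and well1 below 0.013 m and z of rosette0 in the frame of carrier below 0.0115 m and angle between rosette0's own z axis and vertical below 0.07 rad) or (horizontal distance between rosette1 and well1 below 0.013 m and z of rosette1 in the frame of carrier below 0.0115 m and angle between rosette1's own z axis and vertical below 0.07 rad) or (horizontal distance between rosette2 and well1 below 0.013 m and z of rosette2 in the frame of carrier below 0.0115 m and angle between rosette2's own z axis and vertical below 0.07 rad)) and ((horizontal distance between rosette0 and well2 below 0.013 m and z of rosette0 in the frame of carrier below 0.0115 m and angle between rosette0's own z axis and vertical below 0.07 rad) or (horizontal distance between rosette1 and well2 below 0.013 m and z of rosette1 in the frame of carrier below 0.0115 m and angle between rosette1's own z axis and vertical below 0.07 rad) or (horizontal distance between rosette2 and well2 below 0.013 m and z of rosette2 in the frame of carrier below 0.0115 m and angle between rosette2's own z axis and vertical below 0.07 rad)) and y of carrier in the frame of board below 0.05 m), for 0.2 s.
2. the loaded carrier is home: its +y end within 5 mm of the stop block (((horizontal distance between rosette0 and well0 below 0.013 m and z of rosette0 in the frame of carrier below 0.0115 m and angle between rosette0's own z axis and vertical below 0.07 rad) or (horizontal distance between rosette1 and well0 below 0.013 m and z of rosette1 in the frame of carrier below 0.0115 m and angle between rosette1's own z axis and vertical below 0.07 rad) or (horizontal distance between rosette2 and well0 below 0.013 m and z of rosette2 in the frame of carrier below 0.0115 m and angle between rosette2's own z axis and vertical below 0.07 rad)) and ((horizontal distance between rosette0 and well1 below 0.013 m and z of rosette0 in the frame of carrier below 0.0115 m and angle between rosette0's own z axis and vertical below 0.07 rad) or (horizontal distance between rosette1 and well1 below 0.013 m and z of rosette1 in the frame of carrier below 0.0115 m and angle between rosette1's own z axis and vertical below 0.07 rad) or (horizontal distance between rosette2 and well1 below 0.013 m and z of rosette2 in the frame of carrier below 0.0115 m and angle between rosette2's own z axis and vertical below 0.07 rad)) and ((horizontal distance between rosette0 and well2 below 0.013 m and z of rosette0 in the frame of carrier below 0.0115 m and angle between rosette0's own z axis and vertical below 0.07 rad) or (horizontal distance between rosette1 and well2 below 0.013 m and z of rosette1 in the frame of carrier below 0.0115 m and angle between rosette1's own z axis and vertical below 0.07 rad) or (horizontal distance between rosette2 and well2 below 0.013 m and z of rosette2 in the frame of carrier below 0.0115 m and angle between rosette2's own z axis and vertical below 0.07 rad)) and y of carrier in the frame of board above 0.06 m), for 0.2 s.
At the end, for the whole second after the job is handed in: Each of the three wells holds one rosette, lying flat on the well's floor (centre within 13 mm of the well's centre, underside within 3.5 mm of the well's floor, tilted less than 4 degrees); the carrier is home, its +y end within 5 mm of the stop block; rosettes and carrier are at rest (all of step 2 and linear speed of each of rosette0, rosette1, rosette2, carrier below 0.01 m/s); the robot touches nothing.
It fails at once if a rosette is lifted: its underside rises more than 20 mm above the deck (z of any of rosette0, rosette1, rosette2 in the frame of board above 0.05 m).
It fails at once if a bystander (cutter, fir tree, stamp, mug, bowl, jar, knife) is moved by more than 20 mm (distance of any of cutter, tree, stamp, mug, bowl, jar, knife from where it was at the start of the episode above 0.02 m).
It also fails if it takes over 72 s, if anything falls off the work surface, if the arm or the gripper's body presses on something with over 40 N, if the wrist force passes 120 N, or if a joint passes its speed limit or range.

### The arm

A 6-joint arm with a two-finger parallel gripper is mounted at the origin on the work surface. World frame = base frame: x ahead of the robot, y to its left, z up, the work surface at z = 0. Lengths are in mm, angles in degrees, forces in N, time in s.
With the tool pointing down it reaches from about 375 to 975 mm from the base axis. Payload 3.8 kg.
Tool frame: the origin (TCP) lies at the very end of the fingers, on their centre line; the grasp point (between the pads) lies 19 mm behind it; z points along the fingers, y is the direction in which the jaws open and shut (so a half turn about z gives the same grasp; the last joint's range is limited). The gripper opens to 85 mm and grips with 20 to 120 N. Pads are 22 mm wide; open, the fingers measure 114 mm over their backs; the gripper's body (76 mm by 85 mm) begins 54 mm behind the grasp point. The pads swing forward as they close: fully open they stand 13 mm farther back than shut.
Start: joints at [-74.651, 15.12, 91.902, -0, 72.978, -2.114], TCP at [202.564, -643.884, 231.28] pointing down, gripper open.
Joint ranges: [-150.88, 150.88], [-54.13, 125.18], [17.81, 147.31], [-75.09, 255.09], [0, 152.58], [-146.25, 146.25]. Speed limits (degrees/s): [147.25, 147.25, 180, 180, 180, 180].

### API

Orientations are given as a 3x3 rotation matrix whose columns are the frame's x, y, z axes.
In Python, from plant import bot gives the robot as it stands.
- The arm moves only by the tool arm_command, never from a script. Its argument "rows" is a list that holds one entry, the list of rows, each a list of 4 numbers: the shift along the world's x, y, z in m, then the turn about the world's z in rad. A call has 1 to 5 rows; each row shifts and turns the pose as measured when the row begins; what a row does not reach is not made up. A row lasts 1/8 s, in which the tool goes at most 62.5 mm and 10.7 degrees, less where a joint would pass 70% of its speed; a pose out of reach is approached as far as the arm can. A call is refused whole if a number of a shift passes 0.0625 or a number of a turn 0.188, either way. A call with a gripper value outside its range is refused whole. "jaw" is the finger opening in m, from 0 to 0.0854, set as the call begins (left out, the last holds). The fingers move at their own pace and stop on an object; "force" is the grip in N (left out, the last holds). Time passes only in rows, so rows that do not move let the fingers close. It gives the time, the measured TCP pose, the force and the opening at its end, in the units of the state.
- bot.read_state(): the state, without advancing time (a new reading comes with each control period).
- bot.read_camera(name): name is "scene" or "top" or "wrist"; returns a dict with "color" (384x512x3 uint8, red, green, blue), "camera_matrix" (3x3 intrinsics, pixels), "origin" and "attitude" of the camera in the world; the wrist camera has in their place "T_tool_cam" (4x4, takes a point from camera to tool coordinates, whose origin is the TCP and whose axes are the flange's). Camera axes: x right, y down, z forward; pixel columns grow to the right and rows downward; lengths in mm; the calibration is good to about 2 mm. A picture is of the moment at which its call begins: read the wrist's pose just before it. There is no depth.
- bot.sign_off(): hands the job in, once; it reports no verdict.
The state is a dict: "time": time; "joint_pos": joint angles; "qd": joint speeds; "joint_efforts": joint torques, N m; "tcp_pos": TCP position; "tool_rot": TCP orientation; "ft_force": force on the tool from outside, world axes, zero at the start; "ft_torque": the same for the moment, N m; "grip_width": finger opening in mm.
Only numpy, scipy, OpenCV 4.12 (cv2) and the standard library are available. Lean on these libraries where they do the work, as an engineer would, in place of code of your own. Each camera call takes 0.05 s, during which the arm holds its last target. There are 200 camera calls.

## Working session

There is one attempt and no reset: what is moved stays moved. The work goes in short steps, Python scripts to look and compute and a tool call to move; the robot and the scene stay as the last step left them, time stands still between calls to the robot, and variables do not carry over. Pictures are saved under pics/ and viewed, about 8 in all and at most 12, crops included, and the job is handed in when it is done.

Besides the shell and the picture viewer there is one more tool, called after "Call:" by a JSON object that holds its "fn" and its "kwargs". arm_command: Moves the arm, as the interface text tells. Its arguments: {"type":"object","properties":{"rows":{"type":"array","items":{"type":"array","items":{"type":"array","items":{"type":"number"}}}},"jaw":{"type":"number"},"force":{"type":"number"}},"required":["rows"]}

```bash
mkdir -p pics; cat > h.py <<'E'
import numpy as np,cv2
from plant import bot
def ray(c,u,v,z):
    K=np.array(c["camera_matrix"]);R=np.array(c["attitude"]);o=np.array(c["origin"]).ravel()
    d=R@np.linalg.solve(K,[u,v,1.]);return o+d*(z-o[2])/d[2]
def proj(c,p):
    K=np.array(c["camera_matrix"]);R=np.array(c["attitude"]);o=np.array(c["origin"]).ravel()
    q=K@(R.T@(np.array(p)-o));return q[:2]/q[2]
def save(c,n): cv2.imwrite("pics/"+n,c["color"][:,:,::-1])
E
python3 - <<'E'
from h import *
for n in("top","scene"):
    c=bot.read_camera(n);save(c,n+"0.png");print(n,c["origin"],c["attitude"],c["camera_matrix"])
E
```

```text
top [ 416.42154016  -10.06835528 1435.58020121] [[-0.01064807 -0.99535311  0.09570161]
 [-0.99991485  0.00987689 -0.0085283 ]
 [ 0.00754343 -0.09578428 -0.99537353]] [[402.87800808   0.         258.63848091]
 [  0.         402.87800808 189.06541019]
 [  0.           0.           1.        ]]
scene [1070.06481514  653.40436851  749.07788718] [[-0.78608506  0.38466065 -0.48384548]
 [ 0.61811572  0.49145945 -0.61351492]
 [ 0.00179539 -0.78134742 -0.62409373]] [[389.9856246    0.         247.05385158]
 [  0.         389.9856246  196.19250068]
 [  0.           0.           1.        ]]
```

View pics/top0.png

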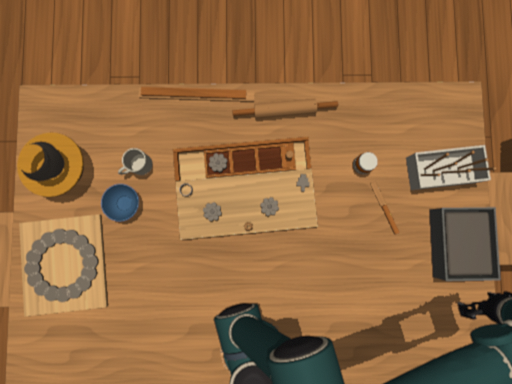

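View pics/scene0.png

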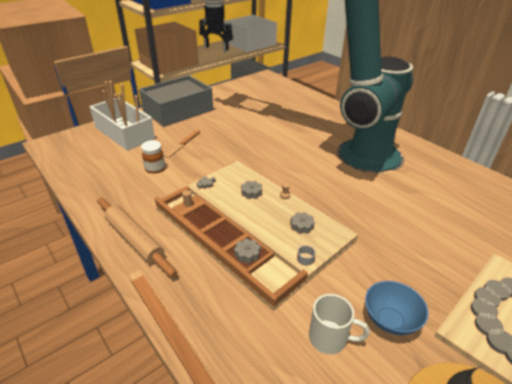

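The top view shows well 0 (218,161) already filled. Wells 1 and 2 (243,159 / 270,158) are empty, and the loose rosettes are at (212,212) and (270,206). The stamp is at (248,226), the cutter at (186,190) and the tree at (303,183).

```bash
cat > m.py <<'E'
from h import *
def meas(c,roi=(120,250,165,330)):
    a=c["color"];hsv=cv2.cvtColor(a,cv2.COLOR_RGB2HSV)
    y0,y1,x0,x1=roi
    out={}
    for n,lo,hi,mn in(("grey",(0,0,60),(180,60,200),40),("dark",(0,100,30),(15,255,120),120)):
        m=np.zeros(a.shape[:2],np.uint8);m[y0:y1,x0:x1]=cv2.inRange(hsv,lo,hi)[y0:y1,x0:x1]
        k,_,st,ce=cv2.connectedComponentsWithStats(m)
        out[n]=[(st[i],ce[i]) for i in range(1,k) if st[i][4]>=mn]
    return out
E
python3 - <<'E'
from m import *
c=bot.read_camera("top");o=meas(c)
for n in o:
    for s,p in o[n]:
        print(n,s,p.round(1),ray(c,*p,54 if n=="grey" else 22).round(0))
a=c["color"];hsv=cv2.cvtColor(a,cv2.COLOR_RGB2HSV)
for p in((243,159),(270,158),(256,159),(290,155),(212,212),(230,190),(190,150),(177,155),(200,245)):print(p,hsv[p[1],p[0]])
# board deck
m=cv2.inRange(hsv,(12,60,165),(30,135,255));
k,l,st,ce=cv2.connectedComponentsWithStats(m);i=l[190,235];print(st[i],hsv[190,235],hsv[260,235])
r=cv2.minAreaRect(np.argwhere(l==i)[:,::-1].astype(np.float32));print(r);b=cv2.boxPoints(r);print([ray(c,*q,30).round(0) for q in b])
w=cv2.resize(a[125:250,165:330],None,fx=4.8,fy=4.8,interpolation=cv2.INTER_CUBIC);cv2.imwrite("pics/crop.png",w[:,:,::-1])
E
```

```text
grey [209 154  18  18 222] [217.7 162.5] [643. 119.  54.]
grey [297 175  12  16  98] [302.7 181.7] [ 573. -174.   54.]
grey [261 198  17  18 207] [269.  206.3] [490. -57.  54.]
grey [204 203  17  18 209] [212.  211.4] [474. 139.  54.]
dark [177 140 130  41 258] [232.6 149. ] [697.  69.  22.]
dark [258 146  24  24 496] [269.5 157.7] [664. -62.  22.]
dark [232 149  24  24 497] [243.7 160.1] [656.  30.  22.]
dark [206 151  25  24 239] [217.6 162.6] [648. 122.  22.]
(243, 159) [  9 177  92]
(270, 158) [ 10 181  89]
(256, 159) [ 13 181 155]
(290, 155) [ 15 143 169]
(212, 212) [ 15  46 111]
(230, 190) [ 17 124 198]
(190, 150) [ 13 182 122]
(177, 155) [ 13 186  85]
(200, 245) [ 15 146 154]
[ 175  144  144   96 7855] [ 17 126 199] [ 14 145 169]
((244.75848388671875, 190.75701904296875), (84.16219329833984, 139.4510040283203), 84.64417266845703)
[array([674., 284.,  30.]), array([ 716., -207.,   30.]), array([ 420., -228.,   30.]), array([380., 254.,  30.])]
```

View pics/crop.png

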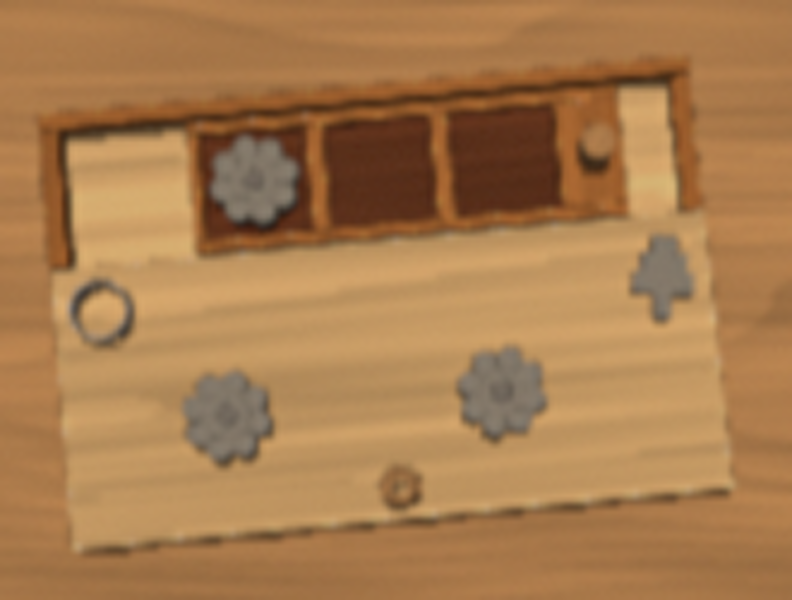

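```bash
python3 - <<'E'
from h import *
s=bot.read_state();print(s["time"],np.array(s["tool_rot"]).round(3),s["grip_width"])
c=bot.read_camera("top")
for n,q,z in(("r0",(217.7,162.5),43),("stamp",(248,226),60),("post",(125*0+165+597/4.8,125+140/4.8),74),("stopface",(165+68/4.8,125+205/4.8),11),("carrend",(165+196/4.8,125+190/4.8),29)):print(n,ray(c,*q,z).round(0))
c["origin"]=c["origin"]
print([proj(c,p).round(1) for p in((663,-62,19),(655,30,19))])
E
```

```text
0.15 [[ 0.954  0.3   -0.   ]
 [ 0.3   -0.954  0.002]
 [ 0.    -0.002 -1.   ]] 85.0797192577777
r0 [645. 120.  43.]
stamp [423.  16.  60.]
post [ 666. -128.   74.]
stopface [633. 260.  11.]
carrend [640. 163.  29.]
[array([269.5, 158.1]), array([243.7, 160.6])]
```

Call:
{"fn": "arm_command", "kwargs": {"rows": [[[0.02,0.06,0,0],[0.02,0.06,0,0],[0.02,0.06,0,0],[0.02,0.06,0,0],[0.02,0.06,0,0]]], "jaw": 0.085, "force": 20}}

```text
time: 0.82
tcp_pos: [299.9, -346.3, 227.6]
tool_rot: [[0.956, 0.293, -0.0], [0.293, -0.956, 0.003], [0.001, -0.003, -1.0]]
ft_force: [0.9, 0.1, -0.2]
grip_width: 85.0
```

Call:
{"fn": "arm_command", "kwargs": {"rows": [[[0.038,0.05,-0.015,0.144],[0.038,0.05,-0.015,0.144],[0.038,0.05,-0.015,0.144],[0.038,0.05,-0.015,0.144],[0.038,0.05,-0.015,0]]]}}

```text
time: 1.45
tcp_pos: [483.2, -102.6, 157.7]
tool_rot: [[0.628, 0.778, 0.007], [0.778, -0.628, -0.001], [0.004, 0.006, -1.0]]
ft_force: [1.3, -1.0, 1.0]
grip_width: 84.6
```

Call:
{"fn": "arm_command", "kwargs": {"rows": [[[0.007,0.045,-0.02,0],[0,0,0,0]]]}}

```text
time: 1.7
tcp_pos: [491.3, -52.7, 135.9]
tool_rot: [[0.624, 0.781, 0.005], [0.781, -0.624, 0.0], [0.003, 0.004, -1.0]]
ft_force: [-0.2, -0.1, 0.4]
grip_width: 84.9
```

```bash
cat >> h.py <<'E'
def wrist():
    s=bot.read_state();c=bot.read_camera("wrist");T=np.array(c["T_tool_cam"])
    R=np.array(s["tool_rot"]);c["attitude"]=R@T[:3,:3];c["origin"]=R@T[:3,3]+np.array(s["tcp_pos"]);return s,c
E
python3 - <<'E'
from h import *
s,c=wrist();save(c,"w1.png");print(s["tcp_pos"],c["origin"])
hsv=cv2.cvtColor(c["color"],cv2.COLOR_RGB2HSV);m=cv2.inRange(hsv,(0,0,50),(180,70,200))
k,_,st,ce=cv2.connectedComponentsWithStats(m)
for i in range(1,k):
    if st[i][4]>1500:print(st[i],ce[i],ray(c,*ce[i],54).round(1))
E
```

```text
[491.33876217 -52.68858293 135.86823463] [543.13172002  13.55945473 279.20515024]
[   0    0   91   38 2422] [44.03963666 14.83897605] [466.5 123.9  54. ]
[ 217  157   82   83 5068] [257.59944751 198.54834254] [494.7 -55.   54. ]
[ 388  213   75   58 2398] [426.61592994 241.10091743] [ 576.3 -166.1   54. ]
```

View pics/w1.png

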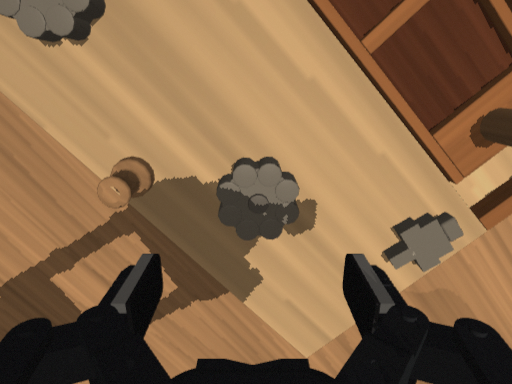

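The wrist view shows rosette 2 at (258,199), with the stamp at (125,180) and the tree at (427,241), both well clear of the fingers. The rosette's wrist position matches the top view once I allow for its visible side.

Call:
{"fn": "arm_command", "kwargs": {"rows": [[[-0.001,-0.005,-0.02,0],[0,0,-0.03,0],[0,0,-0.025,0],[0,0,-0.02,0],[0,0,0,0]]]}}

```text
time: 2.38
tcp_pos: [494.0, -66.2, 44.5]
tool_rot: [[0.629, 0.777, 0.017], [0.777, -0.629, -0.005], [0.007, 0.016, -1.0]]
ft_force: [0.1, -0.1, 0.3]
grip_width: 85.3
```

Call:
{"fn": "arm_command", "kwargs": {"rows": [[[-0.003,0.009,-0.003,0],[0,0,-0.007,0],[0,0,0,0]]]}}

```text
time: 2.75
tcp_pos: [493.0, -58.3, 37.0]
tool_rot: [[0.63, 0.776, 0.022], [0.776, -0.63, -0.006], [0.009, 0.021, -1.0]]
ft_force: [-0.1, -0.2, 0.2]
grip_width: 85.1
```

Call:
{"fn": "arm_command", "kwargs": {"rows": [[[-0.001,0,-0.002,0],[0,0,0,0],[0,0,0,0],[0,0,0,0],[0,0,0,0]]], "jaw": 0.06, "force": 20}}

```text
time: 3.38
tcp_pos: [492.5, -58.2, 35.5]
tool_rot: [[0.63, 0.776, 0.023], [0.777, -0.63, -0.006], [0.009, 0.022, -1.0]]
ft_force: [-0.5, 0.4, 0.2]
grip_width: 65.4
```

Call:
{"fn": "arm_command", "kwargs": {"rows": [[[0.02,-0.001,0,0],[0.03,0,0,0],[0.03,0,0,0],[0.03,0,0,0],[0.02,0,0,0]]]}}

```text
time: 4.0
tcp_pos: [620.1, -58.8, 35.2]
tool_rot: [[0.63, 0.776, 0.012], [0.776, -0.63, -0.005], [0.004, 0.013, -1.0]]
ft_force: [-3.0, -0.6, 4.3]
grip_width: 65.0
```

Call:
{"fn": "arm_command", "kwargs": {"rows": [[[0.02,-0.002,0,0],[0.015,-0.001,0,0],[0.005,0,0,0],[0,0,0,0]]]}}

```text
time: 4.5
tcp_pos: [660.9, -61.5, 33.6]
tool_rot: [[0.63, 0.777, 0.009], [0.777, -0.63, -0.005], [0.002, 0.01, -1.0]]
ft_force: [0.4, 0.9, -2.1]
grip_width: 65.0
```

```bash
python3 - <<'E'
from m import *
s=bot.read_state();print(s["tcp_pos"],s["ft_force"],s["grip_width"])
c=bot.read_camera("top");o=meas(c)
for n in o:
    for st,p in o[n]: print(n,st,p.round(1),ray(c,*p,54 if n=="grey" else 19).round(0))
s,c=wrist()
cv2.imwrite("pics/w2.png",c["color"][:,:,::-1])
E
```

```text
[660.88324305 -61.50232498  33.63370786] [ 0.42051937  0.92930847 -2.0740915 ] 64.97084103881444
grey [249 123  10  28 110] [252.7 139.8] [722.  -3.  54.]
grey [286 124  12  31 108] [292.7 143.6] [ 707. -142.   54.]
grey [209 154  18  18 224] [217.7 162.6] [643. 119.  54.]
grey [246 163  11  10  48] [250.7 166.6] [628.   5.  54.]
grey [280 162  14  13  49] [288.8 169.9] [ 615. -127.   54.]
grey [297 175  12  16  98] [302.7 181.7] [ 573. -174.   54.]
grey [250 178  37  12 169] [268.4 182. ] [573. -56.  54.]
grey [204 203  17  18 209] [212.  211.5] [474. 139.  54.]
dark [177 134  72  47 142] [206.6 151.9] [687. 162.  19.]
dark [232 149  17  23 310] [239.8 159.6] [659.  43.  19.]
dark [206 151  24  24 231] [217.5 162.6] [649. 123.  19.]
dark [264 153  23  19 145] [277.6 166. ] [634. -90.  19.]
```

View pics/w2.png

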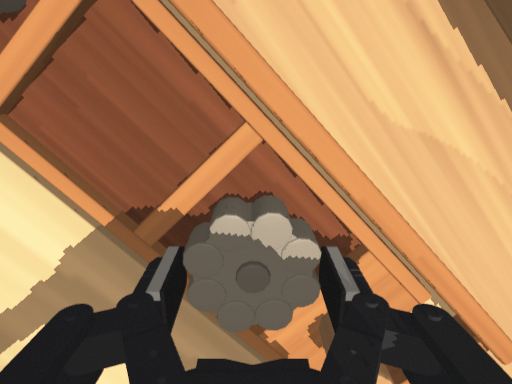

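The wrist view shows rosette 2 held at (253,265) over well 2. That well's divider-side corners are at about (265,143) and (150,243).

```bash
python3 - <<'E'
from h import *
s,c=wrist()
for q in((265,143),(150,243),(375,268)):print(q,ray(c,*q,29).round(1))
yaw=.087
for w in((660.9,-61.5),):
  ex=np.array([np.cos(yaw),np.sin(yaw)]);ey=np.array([-ex[1],ex[0]])
  for a,b in((40,40),(-40,40),(40,-40)):
    p=np.array(w)+a*ex+b*ey;print(p.round(1),proj(c,[*p,29]).round(0))
print(proj(c,[660.9,-61.5,54]))
E
```

```text
(265, 143) [700.4 -21.2  29. ]
(150, 243) [622.4 -24.5  29. ]
(375, 268) [ 704.3 -110.9   29. ]
[697.3 -18.2] [256. 142.]
[617.6 -25.1] [144. 249.]
[704.2 -97.9] [362. 251.]
[254.24084076 278.37105604]
```

Call:
{"fn": "arm_command", "kwargs": {"rows": [[[0.002,-0.001,0.001,0],[0,0,0,0]]]}}

```text
time: 4.9
tcp_pos: [661.6, -62.5, 34.9]
tool_rot: [[0.63, 0.777, 0.008], [0.777, -0.63, -0.005], [0.001, 0.009, -1.0]]
ft_force: [0.9, -0.4, -1.9]
grip_width: 64.8
```

Call:
{"fn": "arm_command", "kwargs": {"rows": [[[0,0,0,0],[0,0,0,0],[0,0,0,0],[0,0,0,0]]], "jaw": 0.075}}

```text
time: 5.4
tcp_pos: [662.7, -62.7, 36.5]
tool_rot: [[0.63, 0.776, 0.011], [0.777, -0.63, -0.005], [0.003, 0.012, -1.0]]
ft_force: [0.4, 0.1, -0.7]
grip_width: 75.0
```

Call:
{"fn": "arm_command", "kwargs": {"rows": [[[0,0,0.02,0],[0,0,0.05,0],[0,0,0.03,0],[0,0,0,0]]]}}

```text
time: 5.9
tcp_pos: [663.0, -62.7, 143.0]
tool_rot: [[0.63, 0.776, 0.013], [0.777, -0.63, -0.005], [0.004, 0.013, -1.0]]
ft_force: [1.5, 0.8, -0.1]
grip_width: 74.7
```

```bash
python3 - <<'E'
from m import *
s,c=wrist();print(s["tcp_pos"]);save(c,"w3.png")
hsv=cv2.cvtColor(c["color"],cv2.COLOR_RGB2HSV);m=cv2.inRange(hsv,(0,0,50),(180,70,200))
k,_,st,ce=cv2.connectedComponentsWithStats(m)
for i in range(1,k):
    if st[i][4]>1500:print(st[i],ce[i].round(0),ray(c,*ce[i],43).round(1),ray(c,*ce[i],53).round(1))
E
```

```text
[662.99258467 -62.65831433 143.00987647]
[  14    0  107   56 4540] [71. 23.] [644.6 107.5  43. ] [647.5 103.3  53. ]
[ 210  149   78   78 4553] [249. 188.] [663.7 -59.4  43. ] [665.8 -56.8  53. ]
[ 226  306   60   50 2019] [255. 330.] [ 578.9 -172.5   43. ] [ 584.5 -165.2   53. ]
```

View pics/w3.png

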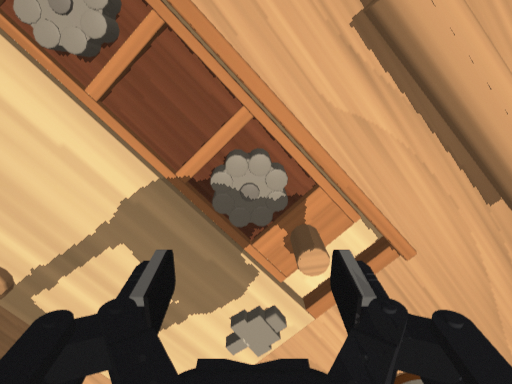

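The wrist view shows rosette 2 at (249,188), seated in well 2. Next is rosette 1.

Call:
{"fn": "arm_command", "kwargs": {"rows": [[[-0.038,0.04,0,0],[-0.038,0.04,0,0],[-0.038,0.04,0,0],[-0.038,0.04,0,0],[-0.03,0.035,0,0]]], "jaw": 0.085}}

```text
time: 6.58
tcp_pos: [471.9, 133.9, 133.7]
tool_rot: [[0.635, 0.773, 0.001], [0.773, -0.635, -0.006], [-0.004, 0.005, -1.0]]
ft_force: [0.1, 1.5, -0.0]
grip_width: 85.2
```

Call:
{"fn": "arm_command", "kwargs": {"rows": [[[0,0,0,0],[0,0,0,0]]]}}

```text
time: 6.82
tcp_pos: [467.9, 135.2, 130.8]
tool_rot: [[0.631, 0.776, -0.004], [0.776, -0.631, -0.007], [-0.008, 0.001, -1.0]]
ft_force: [-0.3, -0.4, -0.5]
grip_width: 85.2
```

```bash
python3 - <<'E'
from m import *
s,c=wrist();print(s["tcp_pos"])
hsv=cv2.cvtColor(c["color"],cv2.COLOR_RGB2HSV);m=cv2.inRange(hsv,(0,0,50),(180,70,200))
k,_,st,ce=cv2.connectedComponentsWithStats(m)
for i in range(1,k):
    if st[i][4]>1500:
        p=ray(c,*ce[i],54);o=c["origin"];q=p-(o-p)*24/(o[2]-30)*.5;print(st[i],ce[i].round(0),p.round(1),q.round(1))
E
```

```text
[467.90378876 135.20706412 130.84605891]
[ 430    0   82   99 6332] [475.  48.] [640.5 126.6  54. ] [646.4 122.9  43.2]
[ 216  141   85   87 5490] [258. 184.] [479.1 142.   54. ] [477.  139.1  43.2]
```

Call:
{"fn": "arm_command", "kwargs": {"rows": [[[0.007,0.004,-0.01,0],[0,0,-0.03,0],[0,0,-0.025,0],[0,0,-0.015,0],[0,0,0,0]]]}}

```text
time: 7.5
tcp_pos: [480.0, 136.4, 46.3]
tool_rot: [[0.637, 0.771, -0.003], [0.771, -0.637, -0.007], [-0.007, 0.002, -1.0]]
ft_force: [-0.1, -0.7, 0.9]
grip_width: 84.8
```

Call:
{"fn": "arm_command", "kwargs": {"rows": [[[-0.005,0.003,-0.005,0],[0,0,-0.005,0],[0,0,0,0]]]}}

```text
time: 7.88
tcp_pos: [476.6, 139.8, 37.4]
tool_rot: [[0.638, 0.77, -0.0], [0.77, -0.638, -0.006], [-0.005, 0.004, -1.0]]
ft_force: [0.6, 0.7, -0.3]
grip_width: 84.9
```

Call:
{"fn": "arm_command", "kwargs": {"rows": [[[0,0,0,0],[0,0,0,0],[0,0,0,0],[0,0,0,0],[0,0,0,0]]], "jaw": 0.06, "force": 20}}

```text
time: 8.5
tcp_pos: [477.2, 140.1, 38.3]
tool_rot: [[0.637, 0.771, 0.002], [0.771, -0.637, -0.006], [-0.003, 0.005, -1.0]]
ft_force: [0.9, 0.7, -0.8]
grip_width: 65.0
```

Call:
{"fn": "arm_command", "kwargs": {"rows": [[[0.012,-0.02,0,0],[0.015,-0.03,0,0],[0.015,-0.03,0,0],[0.015,-0.02,0,0],[0.01,-0.008,0,0]]]}}

```text
time: 9.12
tcp_pos: [544.7, 30.6, 38.3]
tool_rot: [[0.636, 0.772, 0.0], [0.772, -0.636, -0.004], [-0.003, 0.003, -1.0]]
ft_force: [-1.8, 1.1, 3.3]
grip_width: 64.9
```

Call:
{"fn": "arm_command", "kwargs": {"rows": [[[0,0,-0.001,0],[0,0,0,0]]]}}

```text
time: 9.38
tcp_pos: [546.4, 30.2, 38.3]
tool_rot: [[0.636, 0.772, 0.003], [0.772, -0.636, -0.005], [-0.002, 0.005, -1.0]]
ft_force: [-0.1, 0.2, -0.3]
grip_width: 65.1
```

Call:
{"fn": "arm_command", "kwargs": {"rows": [[[0.02,0,0,0],[0.025,0,0,0],[0.025,0,0,0],[0.02,0,0,0],[0.005,0,0,0]]]}}

```text
time: 10.0
tcp_pos: [635.7, 35.2, 37.5]
tool_rot: [[0.633, 0.774, -0.01], [0.774, -0.633, -0.003], [-0.009, -0.006, -1.0]]
ft_force: [-0.8, -1.4, 1.5]
grip_width: 64.9
```

Call:
{"fn": "arm_command", "kwargs": {"rows": [[[0,0,0,0],[0,0,0,0]]]}}

```text
time: 10.25
tcp_pos: [635.3, 35.8, 37.7]
tool_rot: [[0.632, 0.775, -0.01], [0.775, -0.632, -0.004], [-0.009, -0.005, -1.0]]
ft_force: [1.0, -0.2, 1.0]
grip_width: 64.6
```

```bash
python3 - <<'E'
from h import *
s,c=wrist();save(c,"w4.png");t=s["tcp_pos"];print(t,s["ft_force"])
yaw=.087;ex=np.array([np.cos(yaw),np.sin(yaw)]);ey=np.array([-ex[1],ex[0]])
a=c["color"].copy()
for u,v in((40,40),(-40,40),(-40,-40),(40,-40)):
    p=np.array([655.5,29])+u*ex+v*ey;q=proj(c,[*p,29]);print(q.round(0));cv2.circle(a,tuple(map(int,q)),2,(0,255,0),-1)
q=proj(c,[t[0],t[1],54]);cv2.circle(a,tuple(map(int,q)),2,(255,0,0),-1);print(q)
cv2.imwrite("pics/w4.png",a[:,:,::-1])
E
```

```text
[635.29475079  35.79339416  37.66237314] [ 1.01122695 -0.15379421  0.9676272 ]
[298. 125.]
[183. 233.]
[286. 321.]
[399. 236.]
[252.60323622 274.17577309]
```

View pics/w4.png

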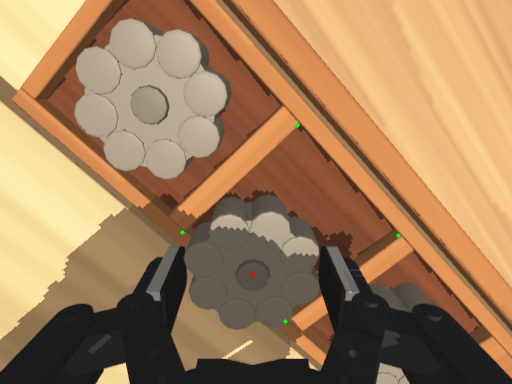

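The wrist view shows the predicted well 1 corners (green) on its real corners. Rosette 1 is centred under the TCP at (253,274) and about 20 mm short in x.

Call:
{"fn": "arm_command", "kwargs": {"rows": [[[0.01,-0.005,0,0],[0.01,-0.003,0,0],[0,0,0,0]]]}}

```text
time: 10.68
tcp_pos: [654.5, 27.4, 36.6]
tool_rot: [[0.632, 0.775, -0.013], [0.775, -0.632, -0.003], [-0.011, -0.008, -1.0]]
ft_force: [-0.9, 0.4, -1.9]
grip_width: 64.6
```

Call:
{"fn": "arm_command", "kwargs": {"rows": [[[0.001,0.002,0,0],[0,0,0,0]]]}}

```text
time: 10.92
tcp_pos: [655.0, 29.4, 35.7]
tool_rot: [[0.633, 0.774, -0.014], [0.774, -0.633, -0.003], [-0.012, -0.009, -1.0]]
ft_force: [-0.2, -0.2, -0.8]
grip_width: 65.0
```

Call:
{"fn": "arm_command", "kwargs": {"rows": [[[0,0,0,0],[0,0,0,0],[0,0,0,0],[0,0,0,0]]], "jaw": 0.075}}

```text
time: 11.42
tcp_pos: [655.5, 29.7, 36.8]
tool_rot: [[0.632, 0.775, -0.013], [0.775, -0.632, -0.003], [-0.01, -0.008, -1.0]]
ft_force: [0.7, 0.3, -0.5]
grip_width: 75.0
```

Call:
{"fn": "arm_command", "kwargs": {"rows": [[[0,0,0.02,0],[0,0,0.05,0],[0,0,0.05,0],[0,0,0.03,0],[0,0,0,0]]]}}

```text
time: 12.05
tcp_pos: [655.4, 29.6, 197.4]
tool_rot: [[0.632, 0.775, -0.009], [0.775, -0.633, -0.003], [-0.008, -0.005, -1.0]]
ft_force: [-0.5, 0.4, -0.6]
grip_width: 74.6
```

```bash
python3 - <<'E'
from h import *
s,c=wrist();t=s["tcp_pos"];print(t,s["tool_rot"])
yaw=.087;ex=np.array([np.cos(yaw),np.sin(yaw)]);ey=np.array([-ex[1],ex[0]])
a=c["color"].copy()
hsv=cv2.cvtColor(a,cv2.COLOR_RGB2HSV);m=cv2.inRange(hsv,(0,0,50),(180,70,200))
k,_,st,ce=cv2.connectedComponentsWithStats(m)
for i in range(1,k):
    if st[i][4]>1500:
        r=np.sqrt(st[i][2]*st[i][3])/2
        print(st[i],ce[i].round(0),ray(c,*ce[i],43).round(1),ray(c,*ce[i],34).round(1))
w1=np.array([655.5,29])
for p,z in((w1,19),(w1-92*ey,19),(w1+92*ey,19),(w1-158*ey,74)):
    q=proj(c,[*p,z+(24 if z==19 else 0)]);print(p.round(1),q.round(0));cv2.circle(a,tuple(map(int,q)),2,(0,255,0),-1)
cv2.imwrite("pics/w5.png",a[:,:,::-1])
E
```

```text
[655.39534519  29.63442462 197.35501898] [[ 0.63249155  0.77451855 -0.00868633]
 [ 0.7745275  -0.63253294 -0.00303797]
 [-0.00784736 -0.00480631 -0.99995766]]
[   0   41   50   56 1626] [24. 70.] [558.6 225.3  43. ] [554.  229.2  34. ]
[ 149   61   73   74 3850] [185.  97.] [651.  120.8  43. ] [649.2 121.6  34. ]
[ 221  137   65   66 3168] [253. 169.] [656.3  31.   43. ] [654.7  29.1  34. ]
[ 283  199   62   61 2890] [313. 229.] [663.5 -57.   43. ] [662.1 -61.7  34. ]
[655.5  29. ] [254. 171.]
[663.5 -62.7] [316. 233.]
[647.5 120.7] [182. 100.]
[ 669.2 -128.4] [365. 291.]
```

View pics/w5.png

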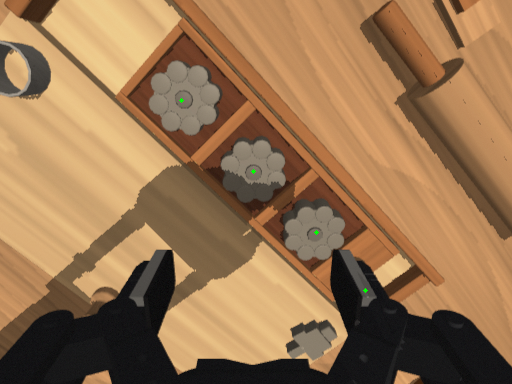

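All three rosettes sit on their wells' centres: (185,97), (253,169) and (313,229), each within 2 to 4 px of prediction. I'll go behind the post with the jaws shut.

Call:
{"fn": "arm_command", "kwargs": {"rows": [[[0.004,-0.045,0,0.154],[0.004,-0.045,0,0.154],[0.004,-0.045,0,0.154],[0.004,-0.045,0,0.154],[0.004,-0.04,0,0.154]]], "jaw": 0}}

```text
time: 12.72
tcp_pos: [669.5, -191.6, 187.1]
tool_rot: [[-0.116, 0.993, -0.019], [0.993, 0.116, -0.01], [-0.008, -0.02, -1.0]]
ft_force: [0.7, 1.3, -1.0]
grip_width: 0.3
```

Call:
{"fn": "arm_command", "kwargs": {"rows": [[[0,0,0,0],[0,0,0,0]]]}}

```text
time: 12.98
tcp_pos: [667.1, -194.0, 183.0]
tool_rot: [[-0.111, 0.993, -0.025], [0.994, 0.111, -0.008], [-0.005, -0.025, -1.0]]
ft_force: [-0.9, 0.3, -0.1]
grip_width: 0.1
```

Call:
{"fn": "arm_command", "kwargs": {"rows": [[[0.005,0,-0.03,0],[0,0.003,-0.04,0],[0,0,-0.03,0],[0,0,-0.02,0],[0,0,0,0]]]}}

```text
time: 13.6
tcp_pos: [670.8, -183.8, 58.1]
tool_rot: [[-0.113, 0.993, -0.027], [0.994, 0.113, -0.006], [-0.003, -0.028, -1.0]]
ft_force: [-0.3, 0.3, 1.3]
grip_width: -0.2
```

Call:
{"fn": "arm_command", "kwargs": {"rows": [[[0.003,0.0,-0.008,0],[0,0.01,0,0],[-0.001,0.01,0,0],[0,0,0,0]]]}}

```text
time: 14.1
tcp_pos: [676.0, -162.4, 54.0]
tool_rot: [[-0.113, 0.993, -0.021], [0.994, 0.113, -0.007], [-0.005, -0.021, -1.0]]
ft_force: [-0.1, -0.5, 0.1]
grip_width: -0.0
```

Call:
{"fn": "arm_command", "kwargs": {"rows": [[[-0.001,0.01,0,0],[-0.001,0.01,0,0],[-0.001,0.01,0,0],[-0.001,0.01,0,0],[0,0.005,0,0]]]}}

```text
time: 14.72
tcp_pos: [672.7, -123.2, 55.1]
tool_rot: [[-0.115, 0.993, -0.016], [0.993, 0.115, -0.021], [-0.019, -0.019, -1.0]]
ft_force: [0.6, -6.9, -1.7]
grip_width: 0.3
```

Call:
{"fn": "arm_command", "kwargs": {"rows": [[[-0.002,0.01,0,0],[-0.002,0.01,0,0],[-0.002,0.01,0,0],[-0.001,0.008,0,0]]]}}

```text
time: 15.22
tcp_pos: [667.5, -92.1, 55.4]
tool_rot: [[-0.116, 0.993, -0.01], [0.993, 0.116, -0.034], [-0.033, -0.014, -0.999]]
ft_force: [1.9, -7.2, -3.6]
grip_width: -0.2
```

```bash
python3 - <<'E'
from h import *
c=bot.read_camera("top");a=c["color"]
s=bot.read_state();print(s["tcp_pos"],s["ft_force"])
w=cv2.resize(a[125:250,165:330],None,fx=4.8,fy=4.8,interpolation=cv2.INTER_CUBIC);cv2.imwrite("pics/crop2.png",w[:,:,::-1])
E
```

```text
[667.3418827  -91.01913812  55.34533479] [ 2.89850054 -4.74821562 -2.78077249]
```

View pics/crop2.png

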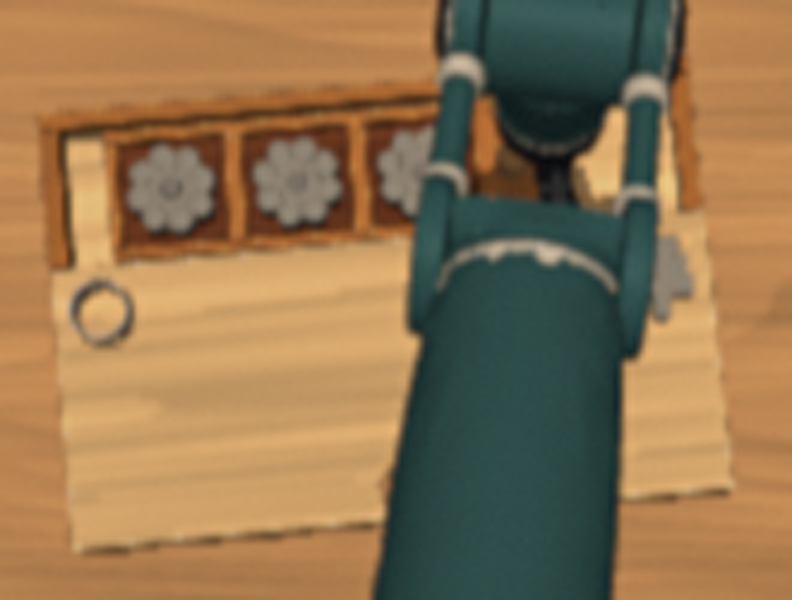

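The crop shows the carrier loaded with all three rosettes. The remaining gap runs from x≈70 to x≈110, about 29 mm.

Call:
{"fn": "arm_command", "kwargs": {"rows": [[[-0.001,0.008,-0.001,0],[-0.001,0.008,-0.001,0],[0,0.005,0,0]]]}}

```text
time: 15.65
tcp_pos: [667.0, -76.4, 55.6]
tool_rot: [[-0.118, 0.993, -0.005], [0.992, 0.118, -0.045], [-0.044, -0.01, -0.999]]
ft_force: [1.1, -6.0, -3.5]
grip_width: 0.3
```

Call:
{"fn": "arm_command", "kwargs": {"rows": [[[0,0.006,0,0],[0,0.004,0,0],[0,0.003,0,0]]]}}

```text
time: 16.02
tcp_pos: [666.6, -68.5, 55.6]
tool_rot: [[-0.119, 0.993, -0.005], [0.991, 0.119, -0.053], [-0.052, -0.011, -0.999]]
ft_force: [0.5, -7.3, -2.1]
grip_width: -0.1
```

Call:
{"fn": "arm_command", "kwargs": {"rows": [[[-0.001,0.006,-0.001,0],[-0.001,0.005,0,0],[0,0.004,0,0]]]}}

```text
time: 16.4
tcp_pos: [666.2, -62.5, 55.9]
tool_rot: [[-0.122, 0.993, -0.0], [0.99, 0.122, -0.069], [-0.068, -0.009, -0.998]]
ft_force: [2.8, -15.3, -4.4]
grip_width: -0.2
```

Call:
{"fn": "arm_command", "kwargs": {"rows": [[[0,0.004,0,0],[0,0.003,0,0]]]}}

```text
time: 16.65
tcp_pos: [666.5, -62.8, 56.0]
tool_rot: [[-0.124, 0.992, 0.001], [0.989, 0.123, -0.08], [-0.079, -0.009, -0.997]]
ft_force: [1.4, -9.3, -2.3]
grip_width: -0.3
```

Call:
{"fn": "arm_command", "kwargs": {"rows": [[[0,0.008,0,0],[0,0.008,0,0]]]}}

```text
time: 16.9
tcp_pos: [667.8, -62.3, 57.3]
tool_rot: [[-0.128, 0.992, 0.004], [0.986, 0.128, -0.104], [-0.103, -0.009, -0.995]]
ft_force: [0.7, -27.1, -3.3]
grip_width: -0.2
```

```bash
python3 - <<'E'
from h import *
c=bot.read_camera("top");a=c["color"]
w=cv2.resize(a[135:195,165:265],None,fx=8,fy=8,interpolation=cv2.INTER_CUBIC);cv2.imwrite("pics/crop3.png",w[:,:,::-1])
E
```

```text
(no output)
```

View pics/crop3.png

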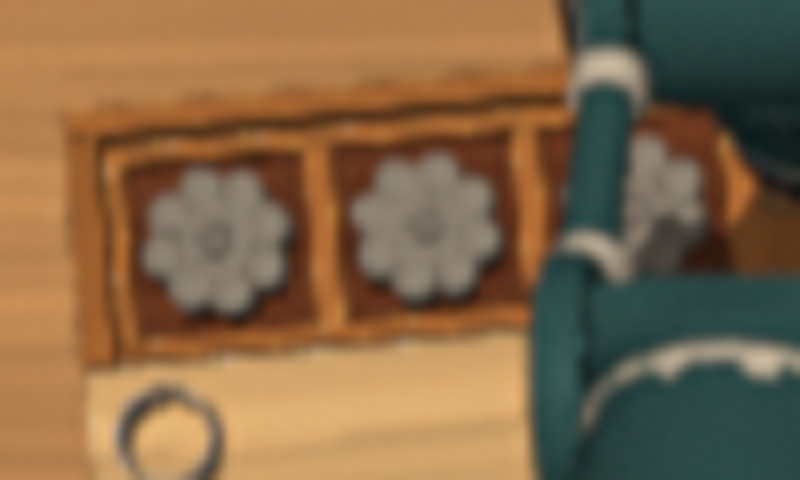

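The crop shows the carrier end against the stop block, with only its shadow line at x≈105. The push force rose to 27 N with no further travel, so I'll back off.

Call:
{"fn": "arm_command", "kwargs": {"rows": [[[0,-0.02,0,0],[0,-0.03,0,0],[0,-0.02,0.01,0],[0,0,0.05,0],[0,0,0.06,0]]]}}

```text
time: 17.58
tcp_pos: [661.8, -134.4, 174.1]
tool_rot: [[-0.127, 0.992, -0.009], [0.987, 0.126, -0.099], [-0.097, -0.022, -0.995]]
ft_force: [0.8, 1.6, 0.2]
grip_width: 0.1
```

Call:
{"fn": "arm_command", "kwargs": {"rows": [[[-0.04,-0.05,0.05,0],[-0.05,-0.06,0.02,0],[-0.05,-0.06,0,0],[-0.05,-0.06,0,0],[-0.04,-0.05,0,0]]]}}

```text
time: 18.2
tcp_pos: [476.2, -366.1, 242.1]
tool_rot: [[-0.134, 0.991, 0.015], [0.985, 0.135, -0.105], [-0.106, 0.001, -0.994]]
ft_force: [0.3, -0.8, 0.0]
grip_width: -0.1
```

Call:
{"fn": "arm_command", "kwargs": {"rows": [[[-0.03,-0.06,0,0],[-0.02,-0.06,0,0],[0,0,0,0],[0,0,0,0],[0,0,0,0]]]}}

```text
time: 18.82
tcp_pos: [425.9, -483.1, 247.0]
tool_rot: [[-0.129, 0.991, 0.021], [0.986, 0.131, -0.107], [-0.109, 0.007, -0.994]]
ft_force: [-0.1, -0.5, -0.9]
grip_width: -0.3
```

```bash
python3 - <<'E'
from m import *
print(bot.read_state()["tcp_pos"])
c=bot.read_camera("top");o=meas(c)
for n in o:
    for s,p in o[n]: print(n,s,p.round(1),ray(c,*p,43 if n=="grey" else 19).round(0))
w=cv2.resize(c["color"][125:250,165:330],None,fx=4.8,fy=4.8,interpolation=cv2.INTER_CUBIC);cv2.imwrite("pics/crop4.png",w[:,:,::-1])
E
```

```text
[ 425.86451354 -483.09528853  247.01333762]
grey [236 153  17  18 220] [243.8 161.3] [648.  29.  43.]
grey [210 155  17  18 224] [217.9 163.4] [642. 119.  43.]
grey [183 157  18  18 226] [192.  165.2] [636. 210.  43.]
grey [297 175  12  16  98] [302.7 181.7] [ 575. -176.   43.]
dark [177 140 129  21 197] [238.2 146.7] [705.  49.  19.]
dark [232 149  25  24 234] [244.1 159.5] [659.  28.  19.]
dark [206 151  25  24 228] [217.9 162. ] [651. 122.  19.]
dark [180 154  25  23 229] [191.8 165.1] [640. 214.  19.]
```

View pics/crop4.png

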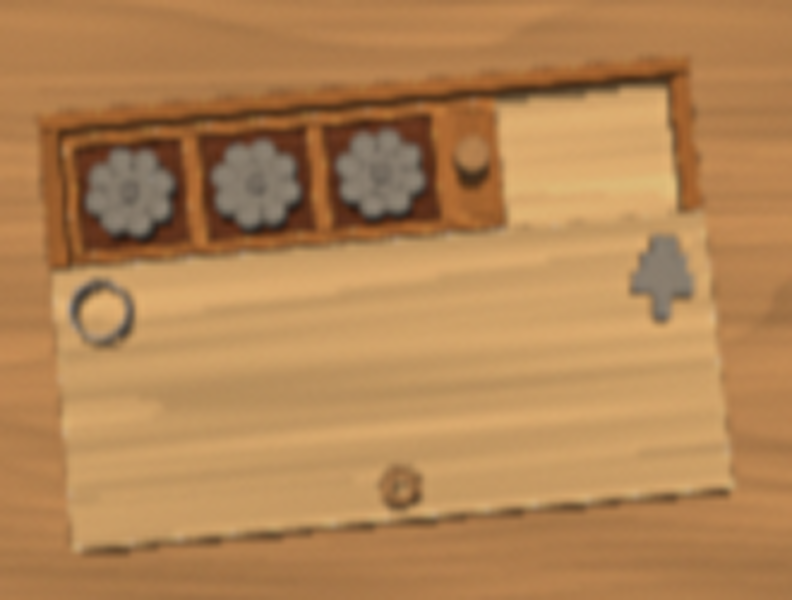

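The final crop shows three filled wells at (130,192), (256,185) and (380,173), with the carrier against the stop. The cutter, stamp and tree are where they started.

```bash
python3 -c "
from plant import bot
print(bot.sign_off())"
```

```text
the job is handed in; nothing more can be done
None
```

The job is done and handed in; no verdict was reported. Both loose rosettes are in the empty wells, and the loaded carrier was then pushed home against its stop.

- **Rosettes:** I gripped each one lightly, slid it across the deck at fingertip height and released it over its well. The -y one went into well 2 and the +y one into well 1. Well 0 was already filled.
- **Push:** I pushed the carrier about 90 mm by its post with the jaws shut. At the end the force rose to 27 N with no further travel, and I backed the arm off clear of everything.

**Last checks:**
- **Wells:** The last top view shows one rosette in each well, about 91 mm apart (the wells are spaced 92 mm). Before the push, the wrist view put all three within about 2 to 4 pixels of the predicted well centres.
- **Height:** I did not measure seating height directly. It rests on how the rosettes look in the pictures.
- **Carrier:** No gap to the stop is visible beyond the shadow line.
- **Bystanders:** The tree measured the same pixel position as at the start, and the cutter and stamp look unmoved. I did not re-check the mug, bowl, jar and knife, but the arm never went down near them.
- **Disagreements:** The wrist camera and top view differed by 2 to 4 mm, and the tool tilted about 6° during the push. I saw no effect from either.

The robot's clock was at about 19 s of the 72 s allowed. I viewed 10 pictures.

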